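# Set up the spice rack: stop down, nut wrenched tight, jars righted and pushed up

### The arm

A 6-joint arm with a two-finger parallel gripper is mounted at the origin on a cart in front of the work surface, level with it; the furniture and walls round the work are solid. World frame = base frame: x ahead of the robot, y to its left, z up, the work surface at z = 0. Lengths are in m, angles in rad, forces in N, time in s.
With the tool pointing down it reaches from about 0.35 to 0.975 m from the base axis. Payload 7.1 kg.
Tool frame: the origin (TCP) lies midway between the tips of the shut fingers; the grasp point (between the pads) lies 19 mm behind it; z points along the fingers, y is the line along which they close (so a half turn about z gives the same grasp; the last joint's range is limited). The gripper opens to 88 mm and grips with 3 to 60 N. Pads are 20 mm wide; open, the fingers measure 115 mm over their backs; the gripper's body (75 mm by 178 mm) begins 61 mm behind the grasp point.
Start: joints at [1.085, 0.423, 1.63, -0, 1.089, -0.019], TCP at [0.281, 0.558, 0.223] pointing down, gripper open.
Joint ranges: [-3, 3], [-0.9, 2.11], [0.09, 2.58], [-1.31, 4.45], [0.11, 2.69], [-2.54, 2.54]. Speed limits (rad/s): [2.39, 2.39, 3.01, 3.14, 3.14, 3.14].

### API

Orientations are given as a unit quaternion [w, x, y, z].
In Python, from station import move_pose, movel, movej, command_gripper, wait, inverse_kinematics, read_camera, camera_info, MotionError, job_done, get_time, get_joint_pos, get_qvel, get_effort, get_tcp_pos, get_ee_rot, get_ft_force, get_ft_torque, get_grip_width, get_finger_force gives the robot as it stands. Calls block until the motion is done:
- move_pose(position, orientation): joint-space move of the TCP to a pose.
- movel(position, frame=None, v=0.15, until_force=None): straight line of the TCP; frame=None keeps the orientation; v is the mean speed in m/s. With until_force (N) it stops when the force on the tool has changed by that much, and returns True; else False.
- movej(angles): joint-space move.
- command_gripper(opening): opening from 0.0 (shut) to 1.0 (fully open); the grip force is fixed at half the most; returns when the fingers have stopped.
- wait(seconds).
- inverse_kinematics(position, orientation): joint angles nearest the present ones, or None.
- read_camera(name): name is "scene" or "side" or "wrist"; returns the picture (420x560x3 uint8, red, green, blue); there is no depth.
- camera_info(name): a dict with "intrinsics" (3x3 intrinsics, pixels), "T" (4x4, takes a point from camera to world coordinates); the wrist camera has in their place "tool_from_camera" (4x4, takes a point from camera to tool coordinates, whose origin is the TCP and whose axes are the flange's). Camera axes: x right, y up, looking along -z (the intrinsics and any distortion apply to the point x, -y, -z); pixel columns grow to the right and rows downward; lengths in m; the calibration is good to about 2 mm. A picture is of the moment at which its call begins: read the wrist's pose just before it. camera_info takes no time and is no camera call.
A pose or a line that the arm cannot do raises MotionError and nothing moves.
- job_done(): hands the job in; it is judged then, once.
Readings, each from a call of its own:
- get_time(): time.
- get_joint_pos(): joint angles.
- get_qvel(): joint speeds.
- get_effort(): joint torques, N m.
- get_tcp_pos(): TCP position.
- get_ee_rot(): TCP orientation.
- get_ft_force(): force on the tool from outside, world axes, zero at the start.
- get_ft_torque(): the same for the moment, N m.
- get_grip_width(): opening from 0.0 (shut) to 1.0 (fully open).
- get_finger_force(): force on a finger pad.
Only numpy, scipy, OpenCV 4.12 (cv2) and the standard library are available. Lean on these libraries where they do the work, as an engineer would, in place of code of your own. Each camera call takes 0.05 s, during which the arm holds its last target. There are 200 camera calls.

### The job

Get the spice rack ready for use: first flip its stop flag down across the lane, then set the adjustable wrench over the rack's loose nut, roll the worm until the jaws just fit the nut, and turn the nut clockwise until it comes up tight; take the wrench off and lay it flat on the worktop away from the nut. Then stand all the toppled spice jars upright in the rack's lane and push the row up so that the first jar touches the stop flag and every jar touches the next. Do not disturb the other things around.

Things in the scene. Friction and masses are not known exactly. Their poses are not given: they have to be found in the camera images.
- stop_face (a point): fixed aluminium rack: lane's middle at the face of the lowered stop flag, 45 mm over the worktop. x runs along the lane from the open end to the stop (jars stand at negative x), z up. Lane floor: 4 mm over the worktop, x -170 to +20 mm. Guide rails, 5 mm thick, tops 12 mm over the worktop, 50 mm apart inside, x -165 to 0
- lane_mid (a point): point on the lane floor in the middle of the lane's width, 85 mm before the stop face; axes as stop_face. Around the work: the worktop's front edge is at world x = 0.28 m; wall cabinets hang over it beyond world x = 0.57 m, from 0.455 m up; a dish rack stands left of y = 0.43 m; between y = 0.1 and 0.4 m the worktop is open
- flag (a joint): stop flag: steel bar 12 x 14 x 72 mm with a black tab, hinged on a dark post at x = +6, y = -45 mm of stop_face, 45 mm over the worktop. 0 = leaning back 15 deg past upright, outwards (-y of stop_face); 0.26 upright; 1.83 = down, level across the lane. Swings freely between end stops and falls down by its own weight once past upright
- flag_tip (a point): on the stop flag 65 mm from its hinge, near the free end (leaning back it is about 108 mm over the worktop; the bar's faces are 7 mm from this point)
- nut (a joint): hexagon nut, turned clockwise from above as it grows, rad; it starts loose at 0.6 to 0.85 and comes up tight against a fixed end at 1.5 (1.35 and more counts as tight); takes 0.2 N m to turn
- nut_mid (a point): centre of the hexagon nut (half-way up), which stands on a 3 mm plate on the left of the lane with its axis upright: 30 mm across flats, 34.6 mm across corners, 16 mm high (3 to 19 mm over the worktop; the stud ends at 27 mm). x and y axes turn with the nut: flats face its x axis, and every 60 degrees from it; corners lie on its y axis
- jaw_centre (a point): loose steel adjustable wrench (260 mm, 350 g, head 16 mm thick, 70 mm wide): point between the jaws, 8 mm over its underside, where a fitted nut's centre lies. x points out of the mouth away from the handle, z up. Fixed jaw's face at y = +15 mm, movable jaw's face at y = -23 mm + joint 'jaw', throat at x = -19 mm, jaw ends at x = +20 mm. Lies flat at the start
- wrench_grip (a point): on the middle of the wrench's handle, 140 mm behind jaw_centre, 8 mm over its underside: the handle is 24 mm wide, 12 mm thick (2 to 14 mm over the underside), from 55 mm to 225 mm behind jaw_centre, with a round 32 mm end lug to 238 mm
- jaw (a joint): movable jaw of the wrench: how far it is closed, m. 0 = 38 mm mouth; mouth = 38 mm - value, so a 30 mm nut fits at 0.008 (0.0065 to 0.0088 counts as fitting with the nut between the jaws). It starts at 0.0007 to 0.003. Moves only by rolling the worm. Clamped hard it may cling to the nut when lifted: roll back a little first
- worm_mid (a point): centre of the wrench's dark knurled worm wheel at x = -36, y = -5 mm of jaw_centre: 21 mm diameter, 20 mm long, turning about the wrench's y; its top is 22 mm over the wrench's underside, 6 mm over the head. Stroking its top towards the mouth (+x of jaw_centre) closes the jaws, back opens them: 1.14 mm per 10 mm of stroke. Needs 2.5 N along the stroke; press with 5 to 10 N
- wrench: the wrench; origin under jaw_centre, on its underside; axes as jaw_centre
- spice_1_mid (a point): spice jar with dark screw cap, a cylinder of 41 mm diameter and 105 mm length, 110 g; the point is its centre, half-way up; its z axis points to the cap end. It starts lying on its side on the worktop (or it is absent: None)
- spice_1: the same jar; origin at the centre of its underside, z axis towards the cap
- spice_2_mid (a point): spice jar with dark screw cap, a cylinder of 41 mm diameter and 105 mm length, 110 g; the point is its centre, half-way up; its z axis points to the cap end. It starts lying on its side on the worktop (or it is absent: None)
- spice_2: the same jar; origin at the centre of its underside, z axis towards the cap
- salt_jar_mid (a point): spice jar with dark screw cap, a cylinder of 41 mm diameter and 105 mm length, 110 g; the point is its centre, half-way up; its z axis points to the cap end. It starts lying on its side on the worktop (or it is absent: None)
- salt_jar: the same jar; origin at the centre of its underside, z axis towards the cap
- jam_jar: bystander, leave alone: jam jar, 69 mm across, 99 mm tall
- tuna_tin: bystander, leave alone: flat tin, 86 mm across, 40 mm tall
- honey_jar: bystander, leave alone: honey jar with black lid, 63 mm across, 94 mm tall
There are look-alikes about, which are no part of the job. What is shaped like the salt_jar but yellow is not meant.

How it is judged:
By the outcome, as a careful person would: the job done as asked, in the order asked, and still so for the second after the job is handed in, with the robot touching nothing.
Of spice_1, spice_2, salt_jar only 2 to 3 are there at a start; the rules pass over those that are not, and their reading is None.
At some moment in a run one of wrench may be knocked a few centimetres aside while the robot is not near it.
Once in a run the grip may slacken for a moment while it holds something.
It also fails if it takes over 210 s, if anything falls off the work surface, if the arm or the gripper's body presses on something with over 40 N, if the wrist force passes 120 N, or if a joint passes its speed limit or range.

## Working session

There is one attempt and no reset: what is moved stays moved. The work goes in short steps, each a Python script; the robot and the scene stay as the last script left them, time stands still between calls to the robot, and variables do not carry over. Pictures are saved under pics/ and viewed, at most 14 in all, crops included, and the job is handed in when it is done.

```bash
ls; mkdir -p pics
python3 - <<'E'
from station import *
import cv2,numpy as np
np.set_printoptions(precision=4,suppress=True)
for n in ["scene","side"]:
    im=read_camera(n); cv2.imwrite(f"pics/{n}0.png",cv2.resize(im[:,:,::-1],(800,600),interpolation=cv2.INTER_CUBIC)); cv2.imwrite(f"pics/{n}_raw.png",im[:,:,::-1])
    i=camera_info(n); print(n,{k:np.array(v) if not isinstance(v,str) else v for k,v in i.items()})
im=read_camera("wrist");cv2.imwrite("pics/wrist0.png",im[:,:,::-1]);i=camera_info("wrist");print(i)
print(get_tcp_pos(),get_ee_rot(),get_time())
E
```

```text
pics
scene {'intrinsics': array([[516.901 ,   0.    , 281.437 ],
       [  0.    , 516.901 , 207.4658],
       [  0.    ,   0.    ,   1.    ]]), 'T': array([[ 0.5461,  0.6584, -0.518 , -0.2902],
       [-0.8377,  0.4338, -0.3317, -0.5109],
       [ 0.0063,  0.615 ,  0.7885,  1.2298],
       [ 0.    ,  0.    ,  0.    ,  1.    ]])}
side {'intrinsics': array([[460.0551,   0.    , 282.0772],
       [  0.    , 460.0551, 212.4371],
       [  0.    ,   0.    ,   1.    ]]), 'T': array([[-0.9964,  0.0759, -0.0364,  0.4244],
       [-0.0833, -0.825 ,  0.5589,  0.7462],
       [ 0.0124,  0.5599,  0.8284,  1.2575],
       [ 0.    ,  0.    ,  0.    ,  1.    ]])}
{'intrinsics': array([[292.2526,   0.    , 275.4523],
       [  0.    , 292.2526, 205.53  ],
       [  0.    ,   0.    ,   1.    ]]), 'tool_from_camera': array([[ 0.    ,  0.9563,  0.2925,  0.0791],
       [ 1.    , -0.0001,  0.0001, -0.0003],
       [ 0.0001,  0.2925, -0.9563, -0.162 ],
       [ 0.    ,  0.    ,  0.    ,  1.    ]])}
[0.281  0.5578 0.2221] [-0.0002  0.2313  0.9729 -0.0006] 0.15
```

View pics/scene0.png

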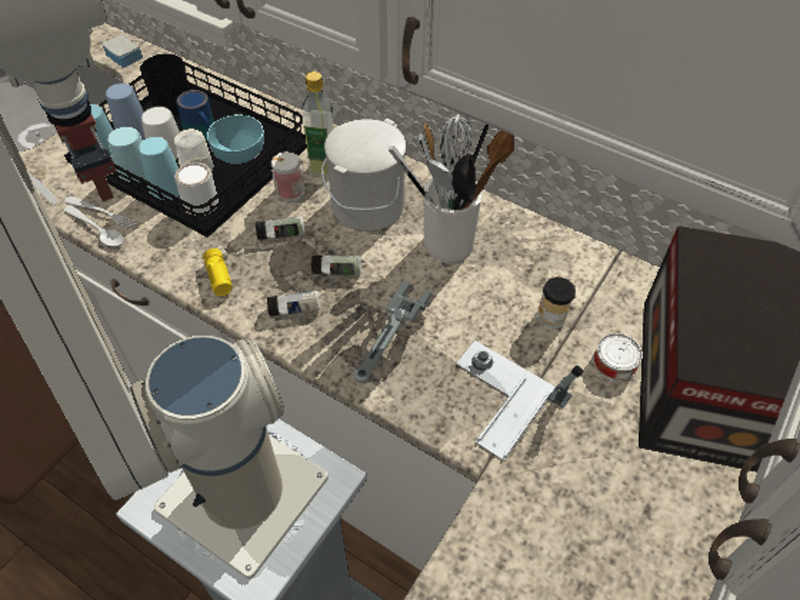

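View pics/side0.png

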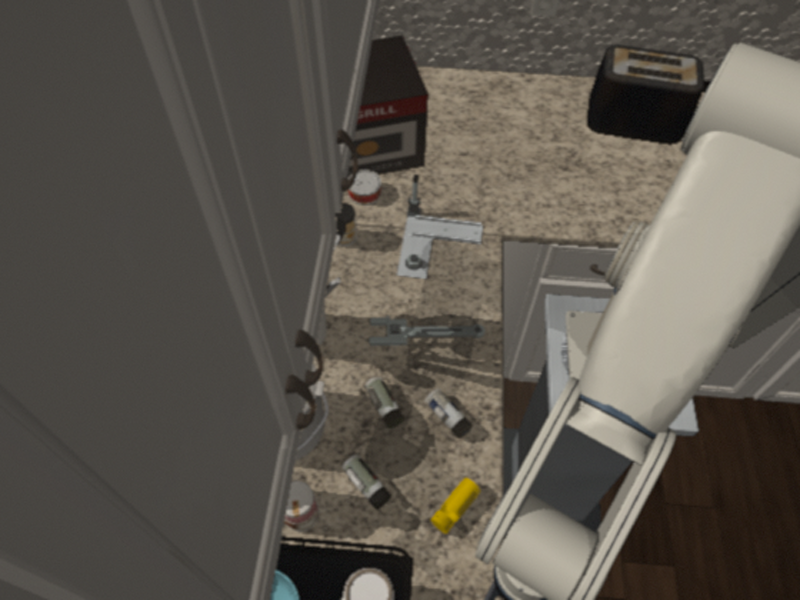

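Seen in the scene (800x600): dark-capped jars at (280,229), (336,265), (293,304); a yellow look-alike at (217,272), which I leave alone because of its colour. The wrench runs from (362,377) to (415,295), the nut is at (482,360), the lane runs (495,440) to (545,385), and the flag is near (572,378). Next I take close wrist views.

```bash
cat > h.py <<'E'
from station import *
import cv2,numpy as np
from scipy.spatial.transform import Rotation as R
np.set_printoptions(precision=4,suppress=True)
def rot(q): return R.from_quat([q[1],q[2],q[3],q[0]])
def quat(M):
    q=R.from_matrix(M).as_quat(); return np.array([q[3],q[0],q[1],q[2]])
def camT(n):
    i=camera_info(n); K=np.array(i["intrinsics"])
    if n!="wrist": return K,np.array(i["T"])
    T=np.eye(4);T[:3,:3]=rot(get_ee_rot()).as_matrix();T[:3,3]=get_tcp_pos()
    return K,T@np.array(i["tool_from_camera"])
def p2w(K,T,uv,z):
    u,v=uv; d=T[:3,:3]@np.array([(u-K[0,2])/K[0,0],-(v-K[1,2])/K[1,1],-1]); o=T[:3,3]
    return o+d*(z-o[2])/d[2]
def w2p(K,T,p):
    c=T[:3,:3].T@(np.asarray(p)-T[:3,3]); return np.array([K[0,2]+K[0,0]*c[0]/-c[2],K[1,2]-K[1,1]*c[1]/-c[2]])
def snap(name,tag):
    K,T=camT(name); im=read_camera(name)[:,:,::-1]; cv2.imwrite(f"pics/{tag}_raw.png",im); np.savez(f"pics/{tag}.npz",K=K,T=T); return im,K,T
def down(a): # tool down, closing axis (tool y) at world angle a
    y=np.array([np.cos(a),np.sin(a),0]);z=np.array([0,0,-1.]);return quat(np.c_[np.cross(y,z),y,z])
E
python3 - <<'E'
from h import *
K,T=camT("scene"); s=.7
for n,p,z in [("j1",(280,229),.02),("j2",(336,265),.02),("j3",(293,304),.02),("yel",(217,272),.02),("nut",(482,360),.019),("wh",(410,298),.01),("we",(362,377),.01),("laneopen",(495,440),.01),("lanestop",(545,385),.01),("tab",(577,371),.11),("tin",(617,352),.04),("honey",(557,290),.094)]:
    print(n,p2w(K,T,np.array(p)*s,z))
q=down(np.pi/2)
for tag,p in [("wj",[.42,.33,.25]),("wr",[.42,-.02,.2])]:
    move_pose(p,q); im,K,T=snap("wrist",tag); cv2.imwrite(f"pics/{tag}.png",cv2.resize(im,(800,600),interpolation=cv2.INTER_CUBIC))
print(get_time(),get_joint_pos())
E
```

```text
j1 [0.5145 0.33   0.02  ]
j2 [0.4982 0.1632 0.02  ]
j3 [0.3644 0.1747 0.02  ]
yel [0.343  0.3629 0.02  ]
nut [ 0.4592 -0.2177  0.019 ]
wh [ 0.5167 -0.014   0.01  ]
we [ 0.3034 -0.041   0.01  ]
laneopen [ 0.3265 -0.3202  0.01  ]
lanestop [ 0.4815 -0.3445  0.01  ]
tab [ 0.4758 -0.393   0.11  ]
tin [ 0.606  -0.4321  0.04  ]
honey [ 0.6371 -0.2789  0.094 ]
2.6167 [-0.074   0.1529  2.0796  0.0002  0.9085 -1.6462]
```

Run:
```python
from h import *
move_pose([.40,-.26,.2],down(np.pi/2)); im,K,T=snap("wrist","wr2"); cv2.imwrite("pics/wr2.png",cv2.resize(im,(800,600),interpolation=cv2.INTER_CUBIC))
```

```text
(no output)
```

View pics/wj.png

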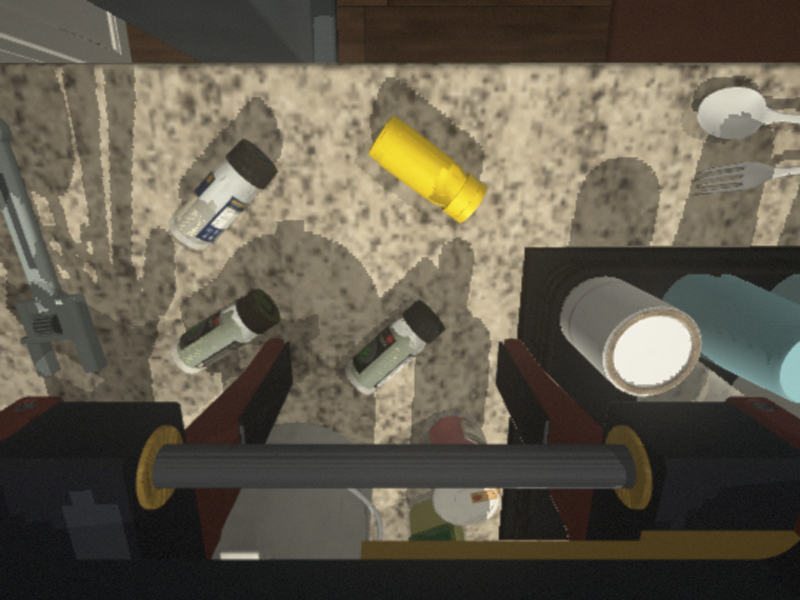

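View pics/wr2.png

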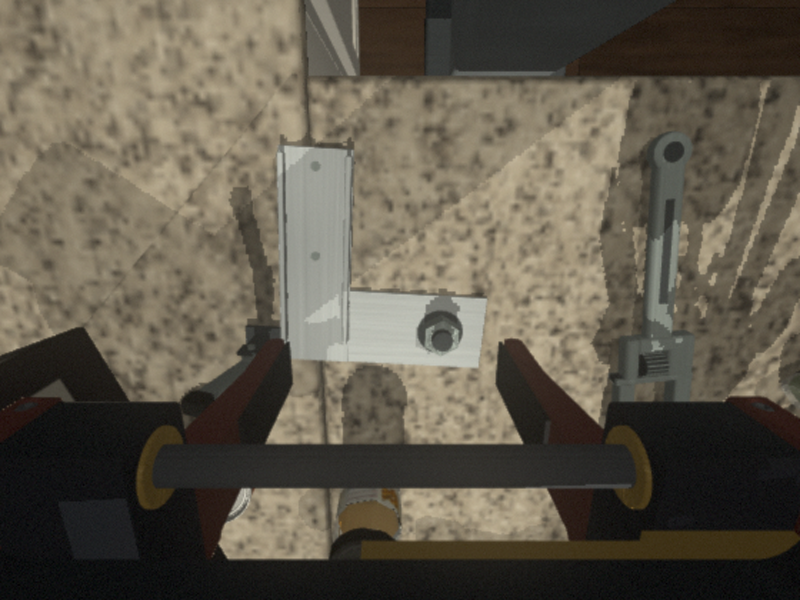

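The wrist views show: jars with caps at (250,165), (258,312), (425,322), and the yellow one at (430,170), not wanted. In the rack view the lane runs (316,150) to (316,360), nut at (440,335), wrench lug at (673,152), flag tab at about (195,403). I enlarge these for precise points.

Run:
```python
from h import *
a=cv2.imread("pics/wr2_raw.png");s=cv2.imread("pics/scene_raw.png");b=cv2.imread("pics/wr_raw.png")
def crop(im,x0,y0,x1,y1,k):
    c=cv2.resize(im[y0:y1,x0:x1],None,fx=k,fy=k,interpolation=cv2.INTER_CUBIC); print((x0,y0,k),c.shape); 
    for x in range((x0//20+1)*20,x1,20): c[:6,int((x+.5-x0)*k)]=(0,0,255); cv2.putText(c,str(x),(int((x-x0)*k)-8,16),0,.35,(0,0,255))
    for y in range((y0//20+1)*20,y1,20): c[int((y+.5-y0)*k),:6]=(0,0,255); cv2.putText(c,str(y),(7,int((y-y0)*k)+4),0,.35,(0,0,255))
    return c
def mont(name,l):
    h=max(c.shape[0] for c in l); cv2.imwrite(name,np.hstack([cv2.copyMakeBorder(c,0,h-c.shape[0],0,4,0) for c in l]))
mont("pics/m1.png",[crop(a,180,90,350,265,3),crop(s,315,230,415,325,2.8)])
K,T=np.load("pics/wr.npz").values()
print(w2p(K,T,[.5167,-.014,.01]),w2p(K,T,[.3,-.04,.01]))
c=cv2.imread("pics/wr_raw.png"); cv2.imwrite("pics/x.png",c)
j=cv2.imread("pics/wj_raw.png")
mont("pics/m2.png",[crop(b,220,60,340,260,2.9),crop(j,110,80,325,285,2.05)])
```

```text
(180, 90, 3) (525, 510, 3)
(315, 230, 2.8) (266, 280, 3)
[280.1758 254.2101] [257.8422  77.1738]
(220, 60, 2.9) (580, 348, 3)
(110, 80, 2.05) (420, 441, 3)
```

View pics/m1.png

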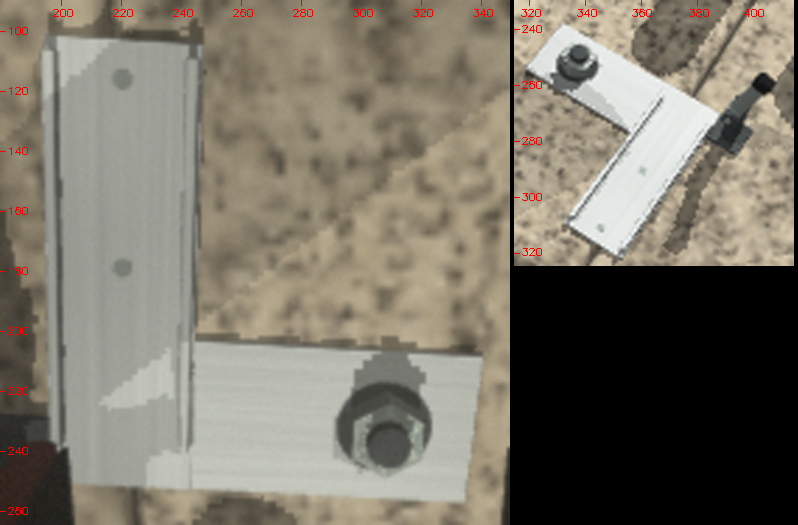

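View pics/m2.png

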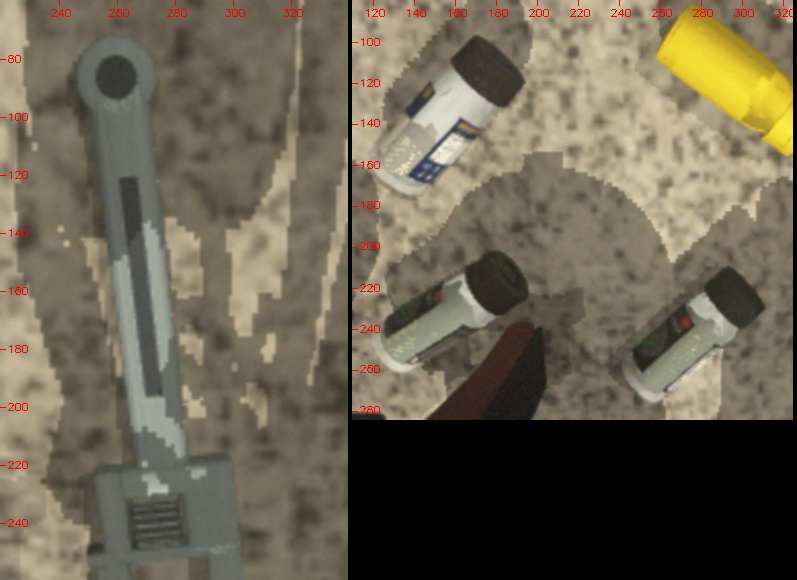

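m1: lane between inner rail edges at raw 198–243, nut hexagon centre (309.3,235.7) with corners up and down, tab at scene (404.6,259.6). m2: lug (260,86.6), worm (274,240); three dark-capped jars (all wanted), and the yellow one is excluded by colour.

Run:
```python
from h import *
def L(t): d=np.load(f"pics/{t}.npz"); return d["K"],d["T"]
K,T=L("wr2"); f=lambda x,y,z:p2w(K,T,(180+x/3-.3,90+y/3-.3),z)
for n,a in dict(openL=(48,37,.004),openR=(197,43,.004),LinO=(54,50,.012),RinO=(190,52,.012),LinS=(64,447,.012),RinS=(181,447,.012),RoutO=(199,52,.012),floorend=(190,488,.004),plateTL=(482,357,.003),plateBR=(465,501,.003),nut=(388,437,.019),stud=(388,444,.027),c1=(390,402,.019),c2=(386,473,.019)).items(): print(n,f(*a))
Ks,Ts=camT("scene"); print("nut scene",p2w(Ks,Ts,(315+(577-514)/2.8,230+60/2.8),.019),"stud",p2w(Ks,Ts,(315+(579-514)/2.8,230+51/2.8),.027))
print("tab",p2w(Ks,Ts,(404.6,259.6),.112),"post",p2w(Ks,Ts,(392.1,276),.045))
K,T=L("wr"); f=lambda x,y,z:p2w(K,T,(220+x/2.9-.3,60+y/2.9-.3),z)
lug=f(116,77,.014);h=f(161,455,.014);w=f(157,522,.022);print("lug",lug,"neck",h,"worm",w)
d=(h-lug)/np.linalg.norm(h-lug);print("dir",d,np.degrees(np.arctan2(d[1],d[0])),"jc",lug+.222*d, "jc from worm",w+.036*d+.005*np.array([-d[1],d[0],0]))
K,T=L("wj"); f=lambda x,y,z:p2w(K,T,(110+(x-352)/2.05-.3,80+y/2.05-.3),z)
for a,b in [((502,58),(394,186)),((515,275),(392,357)),((750,285),(640,388))]:
    p,q=f(*a,.0205),f(*b,.0205);print("jar cap",p,"base",q,"mid",(p+q)/2,np.linalg.norm(p-q),np.degrees(np.arctan2(*(p-q)[1::-1])))
```

```text
openL [ 0.3051 -0.3521  0.004 ]
openR [ 0.3073 -0.2948  0.004 ]
LinO [ 0.3101 -0.3482  0.012 ]
RinO [ 0.3108 -0.2968  0.012 ]
LinS [ 0.4727 -0.3564  0.012 ]
RinS [ 0.4727 -0.3058  0.012 ]
RoutO [ 0.3108 -0.2934  0.012 ]
floorend [ 0.4961 -0.3036  0.004 ]
plateTL [ 0.4347 -0.1763  0.003 ]
plateBR [ 0.503  -0.1796  0.003 ]
nut [ 0.465  -0.2174  0.019 ]
stud [ 0.4648 -0.2183  0.027 ]
c1 [ 0.4493 -0.2171  0.019 ]
c2 [ 0.4816 -0.2177  0.019 ]
nut scene [ 0.4611 -0.217   0.019 ] stud [ 0.4665 -0.2154  0.027 ]
tab [ 0.4757 -0.3946  0.112 ] post [ 0.4567 -0.3816  0.045 ]
lug [ 0.3097 -0.0379  0.014 ] neck [ 0.4625 -0.0206  0.014 ] worm [ 0.4905 -0.0223  0.022 ]
dir [0.9937 0.1123 0.    ] 6.449978772098624 jc [ 0.5303 -0.0129  0.014 ] jc from worm [ 0.5257 -0.0133  0.022 ]
jar cap [0.3305 0.2119 0.0205] base [0.4106 0.1333 0.0205] mid [0.3706 0.1726 0.0205] 0.11220346708636063 135.4867271748913
jar cap [0.4725 0.2077 0.0205] base [0.5347 0.1137 0.0205] mid [0.5036 0.1607 0.0205] 0.11268042134498533 123.51173167729878
jar cap [0.4799 0.3698 0.0205] base [0.5597 0.2916 0.0205] mid [0.5198 0.3307 0.0205] 0.1118411203158011 135.58310118196476
```

Run:
```python
from h import *
K,T=camT("scene")
print("box",p2w(K,T,(448,316),0),p2w(K,T,(450,205),0.2))
q=down(np.pi/2-.05)
command_gripper(1.0)
move_pose([.477,-.373,.22],q); 
print(movel([.477,-.373,.088],v=.12,until_force=8))
print(movel([.480,-.318,.088],v=.06,until_force=15),get_ft_force())
wait(.6); movel([.480,-.318,.20],v=.2)
move_pose([.37,-.30,.2],down(np.pi/2)); im,K,T=snap("wrist","f1")
s,_,_=snap("scene","f1s")
a=cv2.resize(im[80:290,170:400],None,fx=2,fy=2);b=cv2.resize(s[200:340,290:430],None,fx=2.4,fy=2.4)
h=max(a.shape[0],b.shape[0]);cv2.imwrite("pics/m3.png",np.hstack([cv2.copyMakeBorder(c,0,h-c.shape[0],0,4,0) for c in (a,b)]))
print(get_time())
```

```text
box [ 0.4563 -0.5503  0.    ] [ 0.6289 -0.4313  0.2   ]
False
False [-0.2355 -0.2693 -0.0941]
8.6917
```

View pics/m3.png

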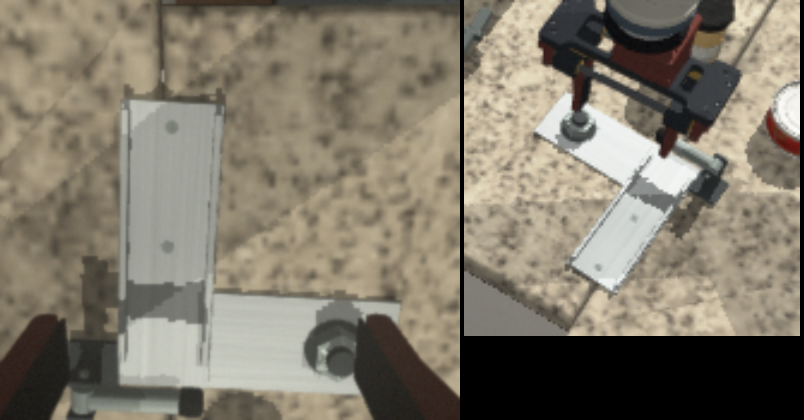

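The flag is down across the lane (m3: bar from (80,402) to (200,402)). Next I fetch the wrench, after checking by image difference that it hasn't moved.

Run:
```python
from h import *
import sys
move_pose([.42,-.02,.2],down(np.pi/2)); im,K,T=snap("wrist","wr_b")
d=np.abs(im.astype(int)-cv2.imread("pics/wr_raw.png"))[60:260,230:320].mean();print("diff",d)
if d>6: sys.exit("moved")
yaw=np.radians(6.4); e=np.array([np.cos(yaw),np.sin(yaw),0])
jc=np.array([.528,-.013,0]); g=jc-.085*e; q=down(yaw+np.pi/2)
command_gripper(.6)
move_pose([g[0],g[1],.08],q); print(movel([g[0],g[1],.004],v=.08,until_force=10),get_tcp_pos())
command_gripper(0); print(get_grip_width()*88,get_finger_force(),get_ft_force())
p=get_tcp_pos(); movel([p[0],p[1],.055],v=.1); print(get_grip_width()*88,get_ft_force(),get_ft_torque())
im,K,T=snap("wrist","g1"); s,_,_=snap("scene","g1s")
a=cv2.resize(im[60:400,120:420],None,fx=1.5,fy=1.5);b=cv2.resize(s[160:330,210:400],None,fx=1.8,fy=1.8)
h=max(a.shape[0],b.shape[0]);cv2.imwrite("pics/m4.png",np.hstack([cv2.copyMakeBorder(c,0,h-c.shape[0],0,4,0) for c in (a,b)]))
print(get_time())
```

```text
diff 5.1965
False [ 0.4438 -0.0225  0.0043]
23.77659453554971 30.000873506069183 [-0.6464 -0.2344  3.3536]
23.949940743221447 [-0.9744 -0.101  -3.8766] [ 0.0247 -0.0476 -0.0254]
13.5333
```

View pics/m4.png

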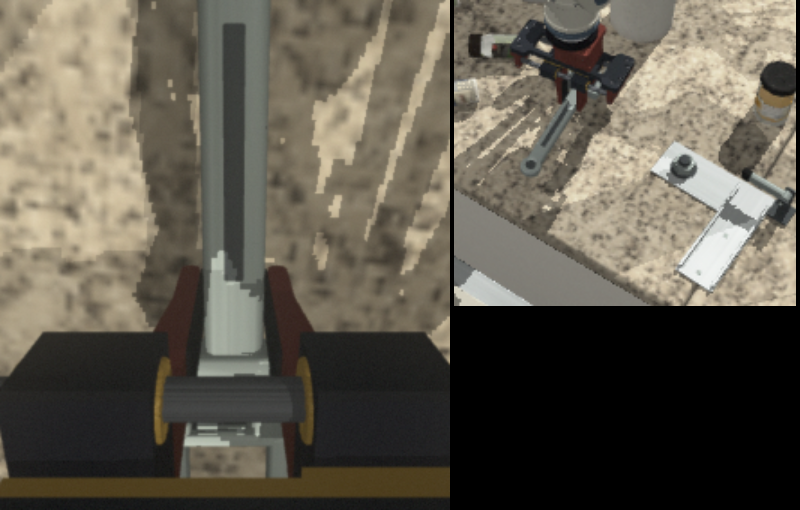

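Run:
```python
from h import *
def L(t): d=np.load(f"pics/{t}.npz"); return d["K"],d["T"]
K,T=L("wr"); a=p2w(K,T,(220+160/2.9,60+550/2.9),.016); b0=p2w(K,T,(220+165/2.9,60+462/2.9),.016)
K,T=L("g1"); b=p2w(K,T,(120+235/1.5,60+440/1.5),.067);b1=p2w(K,T,(120+235/1.5,60+353/1.5),.067)
print(a,b,b0,b1,get_tcp_pos())
```

```text
[ 0.5072 -0.0206  0.016 ] [ 0.5072 -0.0155  0.067 ] [ 0.4654 -0.0185  0.016 ] [ 0.4651 -0.0203  0.067 ] [ 0.4431 -0.0224  0.0544]
```

Run:
```python
from h import *
yaw=np.radians(-1.0); e=np.array([np.cos(yaw),np.sin(yaw),0]); t=np.array([.462,-.215,0])-.0835*e; q=down(yaw+np.pi/2)
move_pose([t[0],t[1],.062],q); 
r=movel([t[0],t[1],.008],v=.05,until_force=5); print(r,get_tcp_pos(),get_ft_force(),get_grip_width()*88,get_time())
im,K,T=snap("wrist","n1"); s,_,_=snap("scene","n1s")
sd,_,_=snap("side","n1d")
a=cv2.resize(im[60:400,150:400],None,fx=1.3,fy=1.3);b=cv2.resize(s[180:320,270:400],None,fx=2.,fy=2.);c=cv2.resize(sd[110:250,230:360],None,fx=1.6,fy=1.6)
h=max(x.shape[0] for x in(a,b,c));cv2.imwrite("pics/m5.png",np.hstack([cv2.copyMakeBorder(x,0,h-x.shape[0],0,4,0) for x in (a,b,c)]))
```

```text
False [ 0.3787 -0.2137  0.0082] [ 0.0748 -0.4938 -3.1394] 23.81265095883184 15.5917
```

View pics/m5.png

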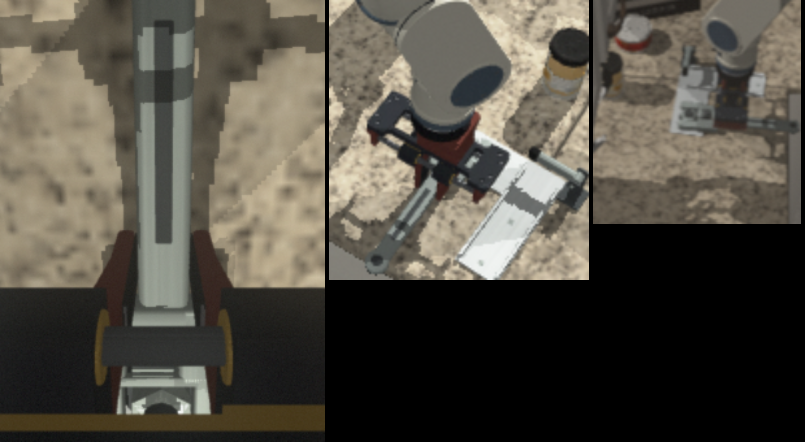

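The wrench went down around the nut (m5: nut between the jaws at (160,400)). I release it and start rolling the worm.

```bash
cat >> h.py <<'E'
YAW=np.radians(-1.0); E_=np.array([np.cos(YAW),np.sin(YAW),0]); WORM=np.array([.4265,-.2195,0])
def stroke(a,b,N=7,v=.04):
    """touch worm top at offset a, stroke to offset b, lift; returns force at end and distance-force"""
    p=WORM+a*E_; movel([p[0],p[1],.034],v=.12)
    hit=movel([p[0],p[1],.018],v=.02,until_force=N); z=get_tcp_pos()[2]; f0=get_ft_force()
    p=WORM+b*E_; movel([p[0],p[1],z],v=v); f1=get_ft_force()
    movel([p[0],p[1],.034],v=.12); return hit,z,f0,f1
E
python3 - <<'E'
from h import *
p=get_tcp_pos(); movel([p[0],p[1],.0065],v=.02,until_force=8); print(get_ft_force())
command_gripper(.6); movel([p[0],p[1],.09],v=.15); command_gripper(0); print("free",get_ft_force())
q=down(YAW+np.pi/2); s=WORM-.008*E_; move_pose([s[0],s[1],.05],q)
for i in range(2): print(*stroke(-.008,.008),get_time())
E
```

```text
[ 0.2508  0.4689 -1.7407]
free [-0.3812  0.2824 -0.5726]
True 0.024383609178584013 [-1.0423  0.8917 10.7748] [-0.2502  1.267   8.7344] 20.225
True 0.02443499798625886 [-1.2041 -0.3013 10.3811] [-0.8809  0.2113  9.1171] 21.85
```

Run:
```python
from h import *
move_pose([.41,-.215,.16],down(np.pi/2+YAW)); im,K,T=snap("wrist","k1")
c=w2p(K,T,[.455,-.218,.02]).astype(int); print(c)
x0,y0=c[0]-60,c[1]-65; print(x0,y0)
a=cv2.resize(im[y0:y0+115,x0:x0+120],None,fx=5,fy=5,interpolation=cv2.INTER_CUBIC);cv2.imwrite("pics/m6.png",a)
```

```text
[274 232]
214 167
```

View pics/m6.png

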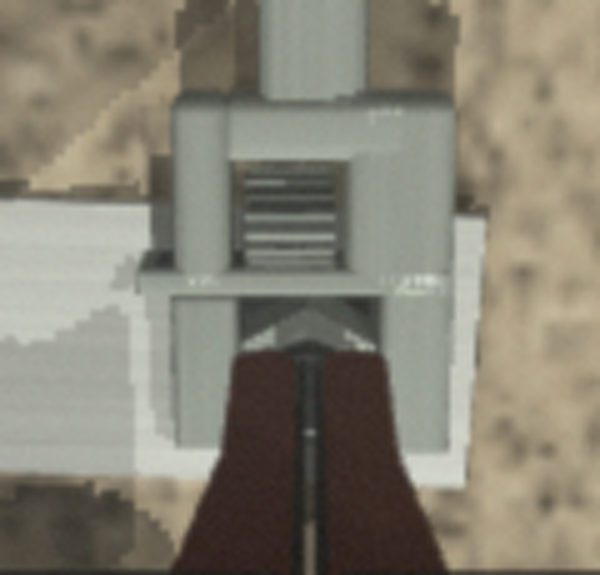

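Run:
```python
from h import *
def L(t): d=np.load(f"pics/{t}.npz"); return d["K"],d["T"]
K,T=L("k1"); f=lambda x,y,z:p2w(K,T,(214+x/5-.4,167+y/5-.4),z)
for n,a in dict(headL=(173,150,.019),headR=(454,150,.019),jawmov=(237,320,.019),jawfix=(383,320,.019),wormL=(243,220,.023),wormR=(337,220,.023),wt=(290,165,.023),wb=(290,270,.023),apex=(308,308,.019),throat=(308,296,.019),back=(310,96,.019),tipR=(415,452,.019),tipL=(200,447,.019)).items(): print(n,f(*a))
```

```text
headL [ 0.4129 -0.2454  0.019 ]
headR [ 0.414 -0.185  0.019]
jawmov [ 0.4524 -0.2329  0.019 ]
jawfix [ 0.4529 -0.2004  0.019 ]
wormL [ 0.4277 -0.2306  0.023 ]
wormR [ 0.428  -0.2104  0.023 ]
wt [ 0.4156 -0.2202  0.023 ]
wb [ 0.4393 -0.2208  0.023 ]
apex [ 0.4498 -0.217   0.019 ]
throat [ 0.4469 -0.217   0.019 ]
back [ 0.4015 -0.2157  0.019 ]
tipR [ 0.4856 -0.1931  0.019 ]
tipL [ 0.4835 -0.2424  0.019 ]
```

Measured mouth is 32.5 mm (jaw ≈ 5.5 mm), so rolling works; about 22 mm of stroke remains.

Run:
```python
from h import *
p=WORM-.008*E_; movel([p[0],p[1],.05],v=.15)
print(*stroke(-.007,.009)); print(*stroke(-.005,.003)); print(*stroke(-.004,.004))
move_pose([.41,-.215,.16],down(np.pi/2+YAW)); im,K,T=snap("wrist","k2")
a=cv2.resize(im[167:282,214:334],None,fx=5,fy=5,interpolation=cv2.INTER_CUBIC);cv2.imwrite("pics/m7.png",a)
g=im[:,:,1].astype(int)[228:234,250:310].mean(0);print(g.astype(int),get_time())
```

```text
True 0.024582969214352886 [-1.8012  0.9008  8.921 ] [-1.8855 -2.2622  6.9258]
True 0.02471258703348501 [-1.8703 -0.1622  9.1411] [-3.5329 -1.6623  7.5889]
True 0.02471730020315215 [-1.5051  0.4163  9.7515] [-5.9602 -2.6711  8.7011]
[148 151 151 149 152 154 154 153 154 154 154 139  83  69  70  75  83  90
  94  86  87  88  90  92  94  97 100  99  94  93  91  90  90  94  86  77
  70  67  72 108 141 156 159 159 159 159 158 158 161 160 158 155 148 160
 193 196 196 197 192 167] 28.4
```

View pics/m7.png

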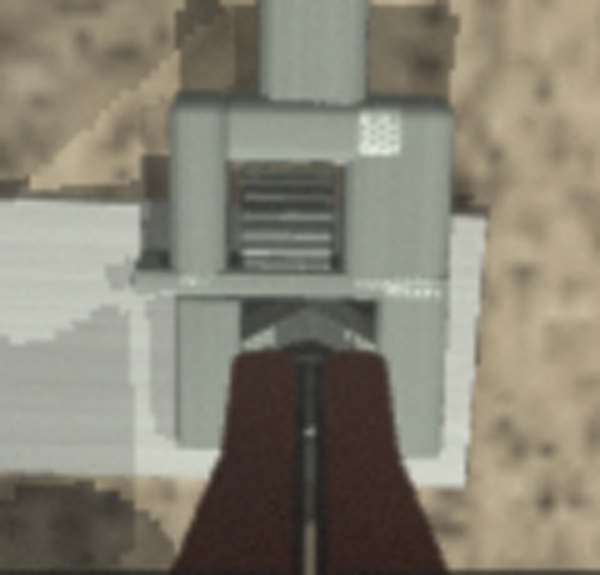

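The jaws are at about 30.5 mm, and on the last strokes the worm resisted with a rising 5–6 N, so it fits. Now I turn the nut clockwise, with open fingers straddling the handle.

Run:
```python
from h import *
P=np.array([.4655,-.2175,0]); r=.0835
def pose(a): e=np.array([np.cos(a),np.sin(a),0]); return P-r*e, down(a+np.pi/2)
command_gripper(.48)
p,q=pose(YAW); move_pose([p[0],p[1],.06],q); print(movel([p[0],p[1],.0075],v=.06,until_force=8),get_tcp_pos(),get_joint_pos())
f0=np.array(get_ft_force()); k=0;log=[]
a=YAW
while a>YAW-1.15:
    a-=.05; p,q=pose(a)
    h=movel([p[0],p[1],.0075],q,v=.03,until_force=9)
    d=np.array(get_ft_force())-f0; t=np.array([np.sin(a),-np.cos(a),0])
    log.append((round(YAW-a,2),h,round(float(d@t),1)))
    if h or abs(d@t)>9: break
print(log,get_tcp_pos(),get_time())
```

```text
False [ 0.3821 -0.2161  0.0076] [-0.5418  0.5633  2.1347  0.      0.4433 -2.0952]
[(np.float64(0.05), False, 0.4), (np.float64(0.1), False, 0.2), (np.float64(0.15), False, 0.6), (np.float64(0.2), False, 0.3), (np.float64(0.25), False, 2.3), (np.float64(0.3), False, 1.5), (np.float64(0.35), False, 1.9), (np.float64(0.4), False, 1.7), (np.float64(0.45), False, 1.3), (np.float64(0.5), False, 2.1), (np.float64(0.55), False, 1.3), (np.float64(0.6), False, 2.1), (np.float64(0.65), False, 0.9), (np.float64(0.7), False, 1.4), (np.float64(0.75), False, 1.4), (np.float64(0.8), False, 1.7), (np.float64(0.85), False, 3.1), (np.float64(0.9), False, 3.6), (np.float64(0.95), False, 4.0), (np.float64(1.0), False, 3.8), (np.float64(1.05), False, 3.5), (np.float64(1.1), False, 2.0), (np.float64(1.15), False, 1.5)] [ 0.4329 -0.1407  0.0075] 37.4333
```

Run:
```python
from h import *
p=get_tcp_pos(); movel([p[0],p[1],.06],v=.15); command_gripper(1)
move_pose([.45,-.215,.16],down(np.pi/2+YAW)); im,K,T=snap("wrist","t1"); 
c=w2p(K,T,[.45,-.2,.02]).astype(int); x0,y0=c[0]-80,c[1]-85; print(x0,y0)
a=cv2.resize(im[y0:y0+140,x0:x0+180],None,fx=4,fy=4,interpolation=cv2.INTER_CUBIC);cv2.imwrite("pics/m8.png",a)
```

```text
210 109
```

View pics/m8.png

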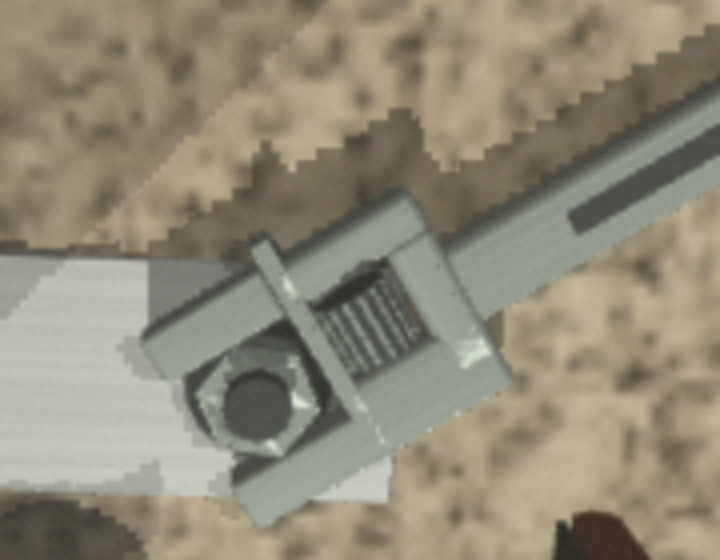

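Run:
```python
from h import *
k=lambda t,z:None
im=cv2.imread("pics/t1_raw.png");K,T=[np.load("pics/t1.npz")[x] for x in"KT"]
# rectify to plane z=.019, 0.12 mm/px, centred at nut
def rect(im,K,T,c,z,n=390,s=.00016):
    uv=[w2p(K,T,[c[0]+dx*s*n/2,c[1]+dy*s*n/2,z]) for dx,dy in((-1,-1),(-1,1),(1,1),(1,-1))]
    H=cv2.getPerspectiveTransform(np.float32(uv),np.float32([[0,0],[n,0],[n,n],[0,n]]))
    return cv2.warpPerspective(im,H,(n,n),flags=cv2.INTER_CUBIC)
a=rect(im,K,T,(.4655,-.2175),.019)
d=np.load("pics/wr2.npz");b=rect(cv2.imread("pics/wr2_raw.png"),d["K"],d["T"],(.4655,-.2175),.019)
s,Ks,Ts=snap("scene","t1s"); c=cv2.resize(s[205:295,285:405],(520,390))[:200]
m=np.hstack([a,b]); 
u=w2p(Ks,Ts,(.4655,-.2175,.019)).astype(int); c=s[u[1]-25:u[1]+15,u[0]-78:u[0]+78]; c=cv2.resize(c,(780,200),interpolation=cv2.INTER_CUBIC)
cv2.imwrite("pics/m9.png",np.vstack([m,c]))
```

```text
(no output)
```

View pics/m9.png

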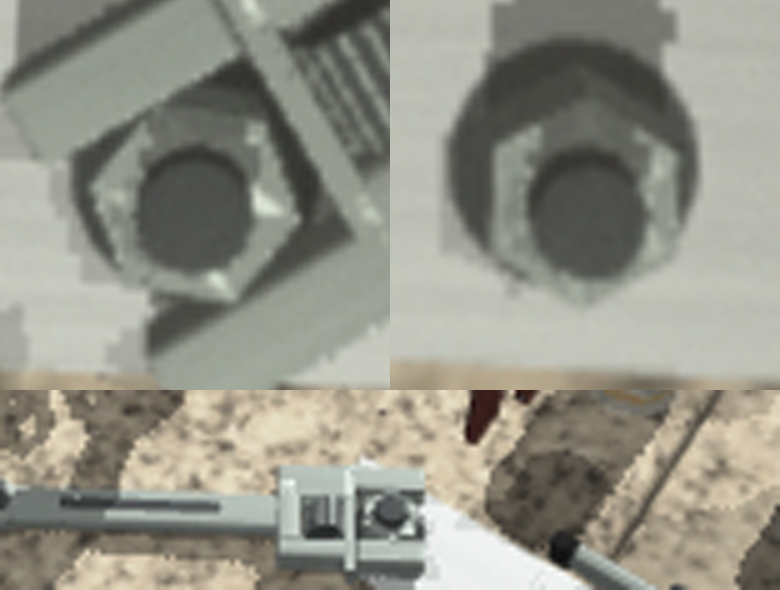

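The nut turned about 38° (≈0.65 rad) and the force then rose, so it likely reached the stop. After that the wrench slipped about 23° and the jaws look opened (~32 mm). I rotate the wrench back onto the flats, roll the worm tight again and re-check tightness.

```bash
cat > w2.py <<'E'
from h import *
P=np.array([.4655,-.2175,0]); r=.0835
def ev(a): return np.array([np.cos(a),np.sin(a),0]),np.array([-np.sin(a),np.cos(a),0])
def pose(a): return P-r*ev(a)[0], down(a+np.pi/2)
E
python3 - <<'E'
from w2 import *
d=np.load("pics/t1.npz"); w=p2w(d["K"],d["T"],(210+372/4-.4,109+320/4-.4),.023); a=np.radians(-60.5); e,n=ev(a)
print("worm rel",(w-P)@e,(w-P)@n)
h1=p2w(d["K"],d["T"],(210+570/4,109+215/4),.017);print("slot rel",(h1-P)@e,(h1-P)@n)
command_gripper(.6)
p,q=pose(a); move_pose([p[0],p[1],.06],q); movel([p[0],p[1],.0075],v=.06,until_force=8)
command_gripper(0); print(get_grip_width()*88)
f0=np.array(get_ft_force());t0=np.array(get_ft_torque())
for i in range(8):
    a+=.05; p,q=pose(a); h=movel([p[0],p[1],.0075],q,v=.03,until_force=15); print(round(a,2),h,np.array(get_ft_force())-f0,np.array(get_ft_torque())-t0)
    if h: break
command_gripper(.6); p=get_tcp_pos(); movel([p[0],p[1],.09],v=.15); print(get_time())
E
```

```text
worm rel -0.03736419521581436 -0.004165204853078586
slot rel -0.09538437688874175 -0.00039730694136552274
23.664487001257875
-1.01 False [ 1.0796 -1.502   0.0006] [-0.0996 -0.2549 -0.0961]
-0.96 False [ 1.143  -3.7416  1.4366] [-0.1585 -0.4768 -0.026 ]
-0.91 False [ 3.2744 -2.8924  2.5061] [-0.1615 -0.5776 -0.0283]
-0.86 False [ 1.0515 -2.2738  2.9077] [-0.0714 -0.5984 -0.1101]
-0.81 False [ 1.2588 -2.6279  3.353 ] [-0.0525 -0.4757 -0.2206]
-0.76 False [ 1.6637 -2.8563  3.1556] [-0.0738 -0.4625 -0.2711]
-0.71 False [ 1.6591 -3.315   5.2673] [-0.0836 -0.3885 -0.2289]
-0.66 False [ 1.8444 -2.1518  3.6786] [-0.0204 -0.4414 -0.2016]
47.1
```

```bash
cat >> w2.py <<'E'
def wstroke(yaw,a,b,N=7):
    e,n=ev(yaw); W=P-.0373*e-.0045*n
    p=W+a*e; movel([p[0],p[1],.034],v=.12)
    hit=movel([p[0],p[1],.018],v=.02,until_force=N); z=get_tcp_pos()[2]; f0=np.array(get_ft_force())
    p=W+b*e; movel([p[0],p[1],z],v=.04); f1=np.array(get_ft_force())
    movel([p[0],p[1],.034],v=.12); return hit,round(z,4),"press",round(f0[2],1),"lat",round((f1-f0)@e,1)
def rectw(tag,yaw,z=.019,n=480,s=.00025,c=P):
    """rectified picture in wrench axes: rows = wrench x growing down, cols = wrench y growing right"""
    im=cv2.imread(f"pics/{tag}_raw.png"); d=np.load(f"pics/{tag}.npz"); e,m=ev(yaw); h=s*n/2
    uv=[w2p(d["K"],d["T"],np.array(c)+[0,0,z]+i*h*e+j*h*m) for i,j in((-1,-1),(-1,1),(1,1),(1,-1))]
    H=cv2.getPerspectiveTransform(np.float32(uv),np.float32([[0,0],[n,0],[n,n],[0,n]])); return cv2.warpPerspective(im,H,(n,n),flags=cv2.INTER_CUBIC)
E
python3 - <<'E'
from w2 import *
yaw=-.66; e,n=ev(yaw); command_gripper(0)
W=P-.045*e-.0045*n; move_pose([W[0],W[1],.05],down(yaw+np.pi/2))
for i in range(5):
    s=wstroke(yaw,-.007,.008); print(*s)
    if s[-1]<-4.5: break
print(*wstroke(yaw,-.005,.004))
p=get_tcp_pos(); movel([p[0],p[1],.09]); command_gripper(1)
move_pose([.45,-.215,.16],down(np.pi/2+YAW)); snap("wrist","t2"); print(get_time())
cv2.imwrite("pics/m10.png",np.hstack([rectw("t2",-.66,n=480)[:,:400],rectw("t1",np.radians(-60.5))[:,:400]]))
E
```

```text
True 0.0247 press 11.2 lat 1.1
True 0.0247 press 10.2 lat -3.2
True 0.0247 press 9.4 lat -6.4
True 0.0248 press 10.3 lat -4.0
57.15
```

Run:
```python
from w2 import *
m=rectw("t2",-.66); g=cv2.cvtColor(m,cv2.COLOR_BGR2GRAY)
for x in (-17,-16,-15,-14): print(x,g[240+x*4,130:330:4])
a=-.63; p,q=pose(a); command_gripper(.42)
move_pose([p[0],p[1],.06],q); print(movel([p[0],p[1],.0075],v=.06,until_force=8))
f0=np.array(get_ft_force()); log=[]
while a>-1.1:
    a-=.025; p,q=pose(a); h=movel([p[0],p[1],.0075],q,v=.02,until_force=9)
    t=-ev(a)[1]; f=float((np.array(get_ft_force())-f0)@t); log.append((round(a,3),round(f,1)))
    if h or f>3.3: break
print(log,get_time())
```

```text
-17 [128 136 133 131 133 132 136 133 134 135 135 135 136  95  54  53  52  51
  51  54  55  59  66  66  72  69  71  71  71  66  59  54  55  55  55  56
  53  54  58  68  79  76  72  82 108 141 151 150 152 154]
-16 [139 146 145 144 145 145 146 148 146 148 149 150 148 102  57  53  54  54
  54  55  60  70  70  72  75  74  76  91  95 101  85  64  57  53  58  55
  56  55  56  56  63  72  72  81 111 139 152 153 154 155]
-15 [140 148 146 145 147 146 147 148 146 149 151 152 153  94  55  53  53  57
  62  69  72  73  72  75  76  75  92 121 144 157 128  96  81  63  56  54
  57  55  53  55  59  68  72  81 109 140 153 152 153 155]
-14 [141 148 146 146 145 148 147 146 146 150 151 153 143  88  59  59  61  69
  75  77  76  78  78  80  83  90 104 138 186 187 165 138 123  85  69  59
  53  52  53  55  59  69  70  82 110 139 152 151 154 156]
False
[(-0.655, -0.3), (-0.68, -0.1), (-0.705, -0.5), (-0.73, 0.6), (-0.755, 0.3), (-0.78, 2.7), (-0.805, 3.3), (-0.83, 4.4)] 61.8333
```

Force rises steeply to 4.4 N right after contact (wrench at ≈ -0.7 rad), so the nut is up tight with the jaws fitted. I back the worm off slightly, lift the wrench off and lay it down.

Run:
```python
from w2 import *
yaw=-.71; p=get_tcp_pos(); q0=pose(yaw)
movel([q0[0][0],q0[0][1],.0075],q0[1],v=.05); movel([q0[0][0],q0[0][1],.06],v=.15); command_gripper(0)
e,n=ev(yaw); W=P-.033*e-.0045*n; move_pose([W[0],W[1],.05],down(yaw+np.pi/2))
print(*wstroke(yaw,.004,-.003))
p=get_tcp_pos(); movel([p[0],p[1],.06],v=.15); command_gripper(.6)
move_pose([q0[0][0],q0[0][1],.06],q0[1]); print(movel([q0[0][0],q0[0][1],.007],v=.06,until_force=8))
command_gripper(0); print(get_grip_width()*88); f0=np.array(get_ft_force())
p=get_tcp_pos(); print(movel([p[0],p[1],.03],v=.03,until_force=12),get_tcp_pos(),np.array(get_ft_force())-f0,get_ft_force(),get_time())
```

```text
True 0.0247 press 10.0 lat 1.0
False
24.00997629636089
False [ 0.4023 -0.1631  0.03  ] [ 0.44   -1.1511 -6.9289] [ 0.5691  0.0775 -3.2745] 69.1833
```

```bash
cat > j.py <<'E'
from w2 import *
RY=np.radians(-2.9); LE,LN=ev(RY); STOP=np.array([.4745,-.331,0])
JARS=dict(A=((.3706,.1726),135.5),B=((.5036,.1607),123.5),C=((.5198,.3307),135.6))
Z=np.array([0,0,1.]); KD=.013; G=.012
def frame(x,z): return quat(np.c_[x,np.cross(z,x),z])
def pick(j,th,s,g=G,k=KD,back=0.):
    (x,y),c=JARS[j]; c=ev(np.radians(c))[0]; d=-np.cos(th)*c-np.sin(th)*Z; xx=s*(np.sin(th)*c-np.cos(th)*Z)
    return np.array([x,y,.0205])+g*c+(k-back)*d, frame(xx,d)
def place(xl,th,s,phi,dz=0,g=G,k=KD,yl=0.):
    h=np.cos(phi)*LE+np.sin(phi)*LN; d=np.sin(th)*h-np.cos(th)*Z; xx=s*(np.cos(th)*h+np.sin(th)*Z)
    return STOP+xl*LE+yl*LN+Z*(.004+.0525+g+dz)+k*d, frame(xx,d)
E
python3 - <<'E'
from j import *
p=get_tcp_pos(); movel([p[0],p[1],.065],v=.15)
q=down(np.radians(96.4)); move_pose([.4438,-.0225,.065],q); print(movel([.4438,-.0225,.0045],v=.05,until_force=4),get_tcp_pos(),get_ft_force())
command_gripper(.6); movel([.4438,-.0225,.12],v=.2); command_gripper(1); print(get_time())
move_pose([.42,.33,.25],down(np.pi/2)); im,_,_=snap("wrist","wj_b"); o=cv2.imread("pics/wj_raw.png")
print("jar diff",[np.abs(im.astype(int)-o)[a:b,c:d].mean().round(1) for a,b,c,d in ((95,175,115,200),(200,262,120,200),(205,280,235,315))])
seed=get_joint_pos()
for th in (40,50,60,70,90):
  for s in (1,-1):
    t=np.radians(th)
    pk={j:all(inverse_kinematics(*pick(j,t,s,back=b)) is not None for b in(0,.08)) for j in JARS}
    pl=[ph for ph in range(-180,181,30) if all(inverse_kinematics(*place(x,t,s,np.radians(ph),dz)) is not None for x in(-.03,-.14) for dz in(0,.09))]
    print(th,s,pk,pl)
E
```

```text
True [ 0.4436 -0.0224  0.0052] [-0.0035 -0.1972  4.3697]
73.425
jar diff [np.float64(8.9), np.float64(6.9), np.float64(7.2)]
40 1 {'A': True, 'B': True, 'C': True} [-180, -150, -120, -30, 0, 30, 60, 90, 120, 150, 180]
40 -1 {'A': True, 'B': True, 'C': True} [-180, -150, -120, -30, 30, 60, 90, 120, 150, 180]
50 1 {'A': True, 'B': True, 'C': True} [-180, -150, -120, -60, -30, 0, 30, 60, 90, 120, 150, 180]
50 -1 {'A': True, 'B': True, 'C': True} [-180, -150, -120, -60, -30, 0, 30, 60, 90, 120, 150, 180]
60 1 {'A': True, 'B': True, 'C': True} [-180, -150, -120, -60, 0, 30, 60, 90, 120, 150, 180]
60 -1 {'A': True, 'B': True, 'C': False} [-180, -150, -120, -60, 0, 30, 60, 90, 120, 150, 180]
70 1 {'A': True, 'B': True, 'C': True} [-180, -150, -120, -60, 0, 30, 60, 90, 120, 150, 180]
70 -1 {'A': False, 'B': False, 'C': False} [-180, -150, -120, -60, 0, 30, 60, 90, 120, 150, 180]
90 1 {'A': True, 'B': True, 'C': True} [-180, -150, -120, -60, -30, 0, 30, 60, 90, 120, 150, 180]
90 -1 {'A': False, 'B': False, 'C': False} [-180, -150, -120, -60, -30, 0, 30, 60, 90, 120, 150, 180]
```

Run:
```python
from j import *
im=cv2.imread("pics/wj_b_raw.png");o=cv2.imread("pics/wj_raw.png")
for a,b,c,d in ((95,175,115,200),(200,262,120,195),(205,280,245,315)):
    r=cv2.matchTemplate(im,o[a:b,c:d],cv2.TM_CCOEFF_NORMED); _,v,_,l=cv2.minMaxLoc(r); print(l[0]-c,l[1]-a,round(v,3))
print(get_joint_pos())
for s in(1,-1):
  for th in (50,57):
    t=np.radians(th); print(s,th)
    for j in JARS: print(j,np.array(inverse_kinematics(*pick(j,t,s))))
    for ph in (0,-30,-60): 
        x=inverse_kinematics(*place(-.03,t,s,np.radians(ph))); y=inverse_kinematics(*place(-.10,t,s,np.radians(ph)))
        print(ph,None if x is None else np.array(x),None if y is None else np.array(y))
```

```text
1 0 0.994
1 0 0.994
1 0 0.992
[ 0.642   0.2575  1.8066 -0.0002  1.0787 -0.9276]
1 50
A [ 0.9171  0.7127  2.2316 -1.2283  0.7441  1.2795]
B [ 0.6764  0.7553  1.9686 -1.053   0.8281  0.9903]
C [ 0.8802  0.8141  1.7636 -0.9529  0.904   0.826 ]
0 [-1.0016  0.6826  2.2396  2.0119  0.7609 -1.3109] [-1.166   0.6802  2.3171  1.9077  0.8168 -1.3927]
-30 [-0.7185  0.6824  2.3587  2.9833  0.7733 -1.5502] [-0.8772  0.7038  2.466   2.8454  0.8996 -1.5815]
-60 [-0.3897  0.6803  2.2833  3.9681  0.7442 -1.7416] [-0.4678  0.6907  2.417   3.789   0.8454 -1.5975]
1 57
A [ 0.8419  0.6559  2.2447 -1.178   0.6297  1.154 ]
B [ 0.6195  0.7103  1.979  -0.957   0.7286  0.8555]
C [ 0.8319  0.775   1.7735 -0.8429  0.8169  0.6979]
0 [-1.0487  0.7591  2.2548  2.0669  0.9297 -1.4369] [-1.2233  0.7658  2.3248  1.9376  0.9758 -1.5141]
-30 [-0.7286  0.7802  2.389   2.9899  1.0222 -1.5758] [-0.9027  0.8271  2.4921  2.8425  1.1638 -1.6329]
-60 [-0.3494  0.763   2.3037  3.9258  0.9408 -1.6339] [-0.4226  0.7973  2.4363  3.783   1.0677 -1.5052]
-1 50
A [ 0.9171  0.7127  2.2316 -1.2283  0.7441 -1.8621]
B [ 0.6764  0.7553  
[... 165 characters left out ...]
077  0.8168  1.7489]
-30 [-0.7185  0.6824  2.3587  2.9833  0.7733  1.5914] [-0.8772  0.7038  2.466   2.8454  0.8996  1.56  ]
-60 [-0.3897  0.6803  2.2833  3.9681  0.7442  1.4   ] [-0.4678  0.6907  2.417   3.789   0.8454  1.5441]
-1 57
A [ 0.8419  0.6559  2.2447 -1.178   0.6297 -1.9876]
B [ 0.6195  0.7103  1.979  -0.957   0.7286 -2.2861]
C [ 0.8319  0.775   1.7735 -0.8429  0.8169 -2.4436]
0 [-1.0487  0.7591  2.2548  2.0669  0.9297  1.7047] [-1.2233  0.7658  2.3248  1.9376  0.9758  1.6275]
-30 [-0.7286  0.7802  2.389   2.9899  1.0222  1.5658] [-0.9027  0.8271  2.4921  2.8425  1.1638  1.5087]
-60 [-0.3494  0.763   2.3037  3.9258  0.9408  1.5077] [-0.4226  0.7973  2.4363  3.783   1.0677  1.6364]
```

```bash
cat >> j.py <<'E'
def do_pick(j,th,s=1):
    command_gripper(.85)
    p,q=pick(j,th,s,back=.11); move_pose(p,q)
    p,_=pick(j,th,s); h=movel(p,v=.12,until_force=10); print("contact",h,get_tcp_pos()-p)
    command_gripper(0); print("width",get_grip_width()*88,"F",get_finger_force())
    p=np.array(get_tcp_pos()); movel(p+[0,0,.03],v=.06); movel(p+[-.02,-.03,.2],v=.25); print("width",get_grip_width()*88,get_ft_force())
def do_place(xl,th,s=1,phi=0.,yl=0.):
    move_pose([.42,-.05,.28],down(np.pi/2)) if False else None
    p,q=place(xl,th,s,phi,dz=.16,yl=yl); move_pose(p,q); print("width",get_grip_width()*88,get_joint_pos())
    p,_=place(xl,th,s,phi,dz=.02,yl=yl); print(movel(p,v=.15,until_force=12))
    p,_=place(xl,th,s,phi,dz=-.012,yl=yl); h=movel(p,v=.03,until_force=4); print("down",h,"dz",get_tcp_pos()[2]-place(xl,th,s,phi,yl=yl)[0][2],get_ft_force())
E
python3 - <<'E'
from j import *
th=np.radians(60); do_pick("A",th)
print(inverse_kinematics(*place(-.035,th,1,0,.16))); print(get_joint_pos(),get_time())
E
```

```text
contact False [0.0001 0.0002 0.0002]
width 40.76862833582437 F 29.623678028583527
width 40.23673360945958 [-0.5376  0.0024 -1.0019]
[-1.0788  0.3619  2.2768  1.7714  0.8584 -0.9939]
[ 0.7894  0.1012  2.249  -0.6824  0.915   0.4548] 80.0417
```

Run:
```python
from j import *
th=np.radians(60); do_place(-.035,th); print(get_tcp_pos(),get_time())
```

```text
width 40.44373171441047 [-1.0776  0.3624  2.2772  1.7705  0.8585 -0.9936]
False
down True dz -0.004010644136520851 [-0.3255  1.0986  2.4051]
[ 0.4508 -0.3293  0.058 ] 84.0
```

```bash
cat >> j.py <<'E'
def release(th,s=1,phi=0.):
    command_gripper(.62); p=np.array(get_tcp_pos()); d=rot(get_ee_rot()).as_matrix()[:,2]
    movel(p-.09*d,v=.12); movel(p-.09*d+[0,0,.12],v=.25); print("released",get_time())
E
python3 - <<'E'
from j import *
th=np.radians(60); release(th)
snap("side","a1d"); snap("scene","a1s")
do_pick("B",th); do_place(-.083,th); release(th); snap("scene","b1s"); snap("side","b1d")
E
```

```text
released 85.9917
contact False [0.0002 0.0003 0.0004]
width 40.17433073273494 F 29.79281723499298
width 40.4453850561406 [ 0.0255  1.0354 -1.8089]
width 40.47392774213531 [-1.198   0.3407  2.325   1.6782  0.9185 -1.0158]
False
down True dz -0.0026663096307019754 [-0.1308  0.8715  2.5603]
released 97.8667
```

Run:
```python
from j import *
K,T=camT("scene")
for t in ("a1s","b1s"):
    im=cv2.imread(f"pics/{t}_raw.png")
    for xl in (-.035,-.083,-.131):
        for z in (.109,.095,.06):
            u=w2p(K,T,STOP+xl*LE+Z*z).round().astype(int); print(t,xl,z,im[u[1]-1:u[1]+2,u[0]-1:u[0]+2].reshape(-1,3).mean(0).astype(int),end=" ; ")
        print()
K,T=camT("side")
```

```text
a1s -0.035 0.109 [ 62  69 107] ; a1s -0.035 0.095 [56 54 59] ; a1s -0.035 0.06 [29 27 25] ; 
a1s -0.083 0.109 [31 28 26] ; a1s -0.083 0.095 [28 26 24] ; a1s -0.083 0.06 [28 26 24] ; 
a1s -0.131 0.109 [58 58 55] ; a1s -0.131 0.095 [140 142 139] ; a1s -0.131 0.06 [142 145 141] ; 
b1s -0.035 0.109 [84 84 84] ; b1s -0.035 0.095 [78 71 68] ; b1s -0.035 0.06 [50 59 74] ; 
b1s -0.083 0.109 [56 74 93] ; b1s -0.083 0.095 [ 55  65 123] ; b1s -0.083 0.06 [38 35 33] ; 
b1s -0.131 0.109 [52 52 51] ; b1s -0.131 0.095 [35 32 30] ; b1s -0.131 0.06 [32 29 27] ;
```

Run:
```python
from j import *
th=np.radians(65); do_pick("C",th); snap("scene","c0s"); im=cv2.imread("pics/c0s_raw.png")
K,T=camT("scene"); base=cv2.imread("pics/scene_raw.png")
for xl in (-.035,-.083):
    for z in (.109,.09,.075,.055,.035,.015):
        u=w2p(K,T,STOP+xl*LE+Z*z-.0205*LE*(z<.1)).round().astype(int); print(xl,z,u,im[u[1]-1:u[1]+2,u[0]-1:u[0]+2].reshape(-1,3).mean(0).astype(int),end=" ; ")
    print()
print(get_time())
```

```text
contact False [0.0002 0.0005 0.0006]
width 40.72898216724038 F 29.833836257457733
width 40.5462791699785 [ 0.3382 -1.1695 -1.2114]
-0.035 0.109 [375 258] [81 81 81] ; -0.035 0.09 [370 268] [49 81 74] ; -0.035 0.075 [369 271] [42 61 67] ; -0.035 0.055 [368 275] [49 80 74] ; -0.035 0.035 [367 279] [18 22 24] ; -0.035 0.015 [366 282] [59 73 71] ; 
-0.083 0.109 [365 271] [54 79 77] ; -0.083 0.09 [360 281] [58 71 70] ; -0.083 0.075 [360 284] [74 92 88] ; -0.083 0.055 [359 288] [72 90 86] ; -0.083 0.035 [358 292] [73 92 88] ; -0.083 0.015 [357 295] [106 112 109] ; 
104.3083
```

Run:
```python
from j import *
s=cv2.imread("pics/c0s_raw.png"); sd,_,_=snap("side","c0d")
a=cv2.resize(s[200:330,300:420],None,fx=3.4,fy=3.4,interpolation=cv2.INTER_CUBIC);b=cv2.resize(sd[110:240,240:360],None,fx=3.2,fy=3.2,interpolation=cv2.INTER_CUBIC)
h=a.shape[0];m=np.hstack([a,cv2.copyMakeBorder(b,0,h-b.shape[0],0,0,0)]);cv2.imwrite("pics/m11.png",m[:, :800]);print(m.shape)
```

```text
(442, 792, 3)
```

View pics/m11.png

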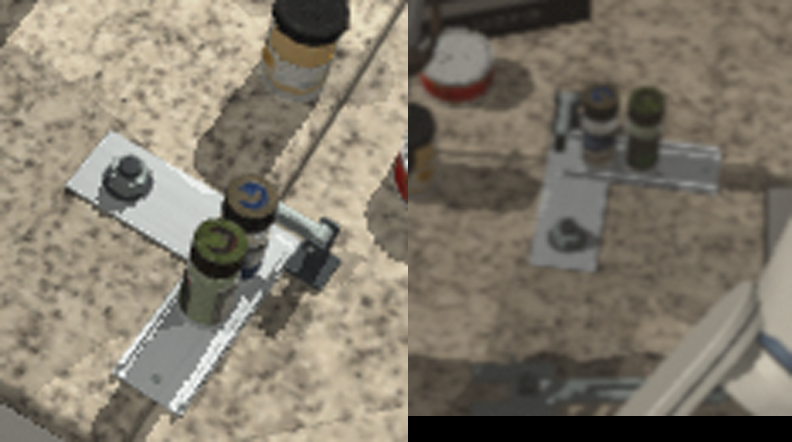

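Blue-label and green jars stand upright in the lane at (248,215) and (217,265); the wrench lies flat on the worktop. Next I place the third jar and push the row up.

Run:
```python
from j import *
th=np.radians(65); do_place(-.132,th); release(th)
command_gripper(0)
q=down(RY+np.pi/2); p=STOP-.195*LE
print(inverse_kinematics(np.array([p[0],p[1],.037]),q) is not None)
move_pose([p[0],p[1],.2],q)
p[2]=.037; movel(p,v=.15,until_force=8); f0=np.array(get_ft_force())
t=STOP-.10*LE; t[2]=.037; h=movel(t,v=.03,until_force=6); x=(get_tcp_pos()-STOP)@LE; print(h,"front at",x,np.array(get_ft_force())-f0,get_time())
```

```text
width 40.14740605683751 [-1.3725  0.3891  2.377   1.6291  1.0763 -1.155 ]
False
down True dz -0.0022074881144085387 [-0.5654  0.3676  3.5205]
released 110.5583
True
True front at -0.1338337533995653 [-1.0889  0.6428  0.3273] 115.925
```

Run:
```python
from j import *
t=STOP-.12*LE; t[2]=.037; h=movel(t,v=.015,until_force=6); print(h,(get_tcp_pos()-STOP)@LE,get_ft_force())
p=STOP-.17*LE; p[2]=.037; movel(p,v=.04); p[2]=.2; movel(p,v=.2)
move_pose([.38,.05,.3],down(np.pi/2)); wait(.5); im,K,T=snap("scene","end"); snap("side","endd")
o=cv2.imread("pics/c0s_raw.png")
# caps: dark/other blobs at expected cap tops
for xl in (-.0205,-.0615,-.1025):
    u=w2p(K,T,STOP+xl*LE+Z*.109).round().astype(int); print(u,im[u[1]-2:u[1]+3,u[0]-2:u[0]+3].reshape(-1,3).mean(0).astype(int))
# cap-template check: blue cap found in old picture shifted to new place
x0,y0=365,253
tm=o[251:270,364:383]; r=cv2.matchTemplate(im[200:330,300:420],tm,cv2.TM_CCOEFF_NORMED);_,v,_,l=cv2.minMaxLoc(r);n=np.array(l)+[300,200]
A=lambda c:(p2w(K,T,c,.109)-STOP)@LE
print("blue cap moved",n-[364,251],round(v,2),A((373,260)),A(n+9))
tm=o[263:282,355:374]; r=cv2.matchTemplate(im[200:330,300:420],tm,cv2.TM_CCOEFF_NORMED);_,v,_,l=cv2.minMaxLoc(r);n=np.array(l)+[300,200]; print("green moved",n-[355,263],round(v,2),A((364,272)),A(n+9))
print(get_time())
```

```text
True -0.13410946522716993 [-2.2166 -0.8521  0.3715]
[378 254] [84 70 64]
[370 266] [41 55 56]
[361 277] [35 41 41]
blue cap moved [ 3 -4] 0.63 -0.0423429591920684 -0.027252681002808598
green moved [ 4 -5] 0.87 -0.08660883352035956 -0.06797141479641919
120.3167
```

```bash
python3 -c "
from station import *
print(job_done())"
```

```text
the job is handed in; nothing more can be done
None
```

I handed the job in at about 120 s: the flag is down, the nut is tight, the wrench lies flat on the worktop away from the nut, and all three jars stand in the lane pushed up to the flag. The wrench slipped on the nut once, so I refitted it and rechecked tightness by force. I checked the final row by push force, finger position and pixel tests rather than by viewing a last picture.

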